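Hold the step bin open, then ease its lid shut

TASK

Hold the round step bin open for a colleague: press its pedal down with the fingertips until the lid stands fully open and keep it there for about three seconds while the rubbish goes in, then let the pedal up slowly so that the lid comes down gently all the way to shut, never dropping or slamming. Work it by the pedal alone: do not touch the lid, and do not lift, tip or shove the bin. Leave the hand sanitiser, the mouse and the stapler where they are.

Things in the scene. Friction and masses are not known exactly. Their poses are not given: they have to be found in the camera images.
- bin: Round steel step bin, loose on the desk: 176 mm in diameter, 256 mm high to the top of the shut lid, about 2 kg. Origin at the centre of its underside; z up, -x points to the side where the pedal sticks out, +x to the lid's hinge. Its round wall is 88 mm from the axis all the way up; the feet reach 87 mm. Over 25 N at the pedal's outer edge could tip it.
- lid: The bin's shallow domed steel lid, 177 mm in diameter, 25 mm high. Origin at the centre of its underside, 230 mm above the desk when shut. Hinged at the bin's +x side, it swings up and back, away from the pedal (top at 400 mm), clear of the space over the pedal. No damper: let go, it drops in about 0.2 s.
- pedal_pad (a point): Middle of the top face of the pedal, 125 mm from the bin's axis along the bin's -x (37 mm from its wall), 40 mm above the desk at rest; point z is normal to the plate. The pedal: a steel plate with black rubber top, 62 mm wide (bin y), 100 to 146 mm from the axis, level at rest. As the wall is near, lean the hand outward, away from the bin, by some 30 degrees.
- pedal (a joint): Angle of the pedal, rad: 0 up (at rest), 0.18 fully pressed: point pedal_pad is then 22 mm lower, under 3 mm farther sideways, and the plate slopes 10 degrees down to its outer edge. It pivots under the bin on its axis, 22 mm above the desk. A rod links it rigidly to the lid: 6 to 11 N at the pad starts it, less as the lid rises; the lid's weight brings it back up.
- lid_hinge (a joint): Angle of the lid, rad: 0 shut, 1.22 fully open (70 degrees). Always 6.8 times the pedal's angle, so 1 mm at the pad is about 0.055 rad of lid; pad speeds of 5 to 10 mm/s lower it gently.
- sanitiser: Clear pump bottle with a white pump, 64 mm in diameter, 167 mm high, origin at the centre of its underside, loose beside the bin. Leave alone.
- mouse: Black cordless computer mouse, 104 x 60 x 35 mm, origin at the centre of its underside, loose near the pedal. Leave alone.
- stapler: Black desk stapler, 135 x 36 x 52 mm, origin at the centre of its underside, loose near the pedal. Leave alone.

How it is judged:
By the outcome, as a careful person would: the job done as asked, in the order asked, and still so for the second after the job is handed in, with the robot touching nothing.
It also fails if it takes over 51 s, if anything falls off the work surface, if the arm or the gripper's body presses on something with over 40 N, if the wrist force passes 120 N, or if a joint passes its speed limit or range.

ROBOT

A 6-joint arm with a two-finger parallel gripper is mounted at the origin on the work surface. World frame = base frame: x ahead of the robot, y to its left, z up, the work surface at z = 0. Lengths are in m, angles in rad, forces in N, time in s.
With the tool pointing down it reaches from about 0.25 to 0.775 m from the base axis. Payload 4 kg.
Tool frame: the origin (TCP) lies midway between the tips of the shut fingers; the grasp point (between the pads) lies 19 mm behind it (robot.grasp_offset is the distance from the TCP to the grasp point, in m); z points along the fingers, y is the direction in which the jaws open and shut (so a half turn about z gives the same grasp; the last joint's range is limited). The gripper opens to 94 mm and grips with 3 to 60 N. Pads are 16 mm wide; open, the fingers measure 119 mm over their backs; the gripper's body (75 mm by 177 mm) begins 78 mm behind the grasp point.
Start: joints at [-1.401, 0.087, 1.371, -0, 1.684, -0.103], TCP at [0.148, -0.53, 0.206] pointing down, gripper open.
Joint ranges: [-3.1, 3.1], [-0.76, 2.03], [0.27, 2.55], [-1.08, 4.22], [0.17, 2.65], [-2.57, 2.57]. Speed limits (rad/s): [2.79, 2.79, 3.14, 3.14, 3.14, 3.14].

INTERFACE

Orientations are given as [roll, pitch, yaw] about the fixed x, y, z axes, in that order (R = Rz(yaw) Ry(pitch) Rx(roll)).
In Python, from bench import status, viewer, order, robot gives the robot as it stands. The module is installed in compiled form; this text tells all that it offers.
- The arm moves only by the tool move_arm, never from a script. Its argument "targets" is a list of rows, each a list of 3 entries, a list of its own where there are three numbers: the shift along the tool's x, y, z in mm, then the turn, a rotation vector about the tool's x, y, z in degrees, then the opening, from -1 (shut) to 1 (fully open). A call has 1 to 20 rows; each row is the pose to reach, as a shift and turn from the pose commanded when the call began, along the tool's axes at that moment; what a row does not reach only later rows make up. A row lasts 1/8 s, in which the tool goes at most 62.5 mm and 10.7 degrees, less where a joint would pass 70% of its speed; a pose out of reach is approached as far as the arm can. A call with a gripper value outside its range is refused whole. The fingers move at their own pace and stop on an object; the grip force is fixed at half the most. Time passes only in rows, so rows that repeat a pose let the fingers close. It gives the time, the measured TCP pose, the force and the opening at its end, in the units of the state.
- status.get_obs(): the state, without advancing time (a new reading comes with each control period).
- viewer.snapshot(name): name is "side" or "top"; returns the picture (400x640x3 uint8, red, green, blue); there is no depth.
- viewer.camera_model(name): a dict with "K" (3x3 intrinsics, pixels), "xyz" and "attitude" of the camera in the world. Camera axes: x right, y up, looking along -z (the intrinsics and any distortion apply to the point x, -y, -z); pixel columns grow to the right and rows downward; lengths in m; the calibration is good to about 2 mm. A picture is of the moment at which its call begins. camera_model takes no time and is no camera call.
- order.close_job(): hands the job in, once; it reports no verdict.
The state is a dict: "time": time; "joint_positions": joint angles; "qvel": joint speeds; "joint_torque": joint torques, N m; "tool_pos": TCP position; "ee_rot": TCP orientation; "wrist_force": force on the tool from outside, world axes, zero at the start; "wrist_torque": the same for the moment, N m; "width": finger opening in m.
Only numpy, scipy, OpenCV 4.12 (cv2) and the standard library are available. Lean on these libraries where they do the work, as an engineer would, in place of code of your own. Each camera call takes 0.05 s, during which the arm holds its last target. There are 200 camera calls.

## Working session

There is one attempt and no reset: what is moved stays moved. The work goes in short steps, Python scripts to look and compute and a tool call to move; the robot and the scene stay as the last step left them, time stands still between calls to the robot, and variables do not carry over. Pictures are saved under pics/ and viewed, about 8 in all and at most 12, crops included, and the job is handed in when it is done.

Besides the shell and the picture viewer there is one more tool, called after "Request:" in YAML: its name, and indented under it one key for each argument. move_arm: Moves the arm, as the interface text tells. Its arguments: {"type":"object","properties":{"targets":{"type":"array"}},"required":["targets"]}

```bash
mkdir -p pics
python3 - <<'E'
from bench import status, viewer
import cv2
for n in("side","top"):
    cv2.imwrite(f"pics/{n}0.png",viewer.snapshot(n)[:,:,::-1]); c=viewer.camera_model(n); print(n,c)
print(status.get_obs())
E
```

```text
side {'K': array([[447.17317302,   0.        , 322.81182638],
       [  0.        , 447.17317302, 198.77159358],
       [  0.        ,   0.        ,   1.        ]]), 'xyz': array([ 0.23971892, -0.56206154,  0.8239791 ]), 'attitude': array([ 0.81700929, -0.00313994, -0.493978  ])}
top {'K': array([[390.90915846,   0.        , 319.46137767],
       [  0.        , 390.90915846, 196.52312927],
       [  0.        ,   0.        ,   1.        ]]), 'xyz': array([0.54776359, 0.08449572, 0.89229067]), 'attitude': array([ 0.08256212,  0.04572751, -1.57671523])}
{'time': 0.1, 'joint_positions': array([-1.40111177e+00,  8.78877694e-02,  1.37210824e+00,  2.06274537e-05,
        1.68361002e+00, -1.03079649e-01]), 'qvel': array([-4.70336784e-04, -1.82555289e-03, -3.65572543e-03, -7.68426797e-04,
        7.54848488e-05, -5.85420378e-04]), 'joint_torque': array([ 2.39125024e-03, -3.41253197e+01, -3.03301191e+01,  7.21494528e-02,
        3.04263749e-02, -1.01344317e-04]), 'tool_pos': array([ 0.14809508, -0.52916563,  0.20441499]), 'ee_rot': array([-3.13959207e+00, -2.27562709e-04,  2.72766275e-01]), 'wrist_force': array([-0.06757155,  0.52374379, -0.10382809]), 'wrist_torque': array([-0.03258685,  0.02871844, -0.01257385]), 'width': 0.09430431594599617}
```

View pics/side0.png

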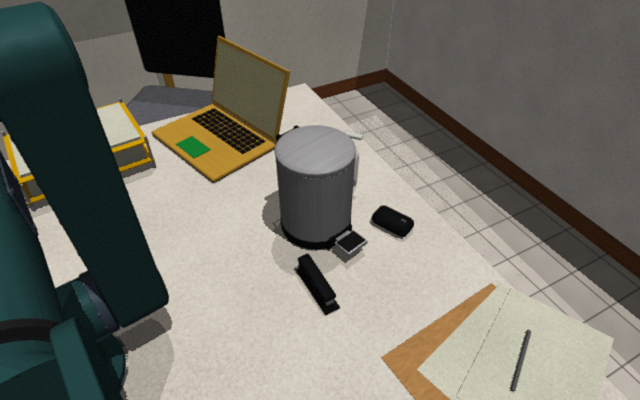

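View pics/top0.png

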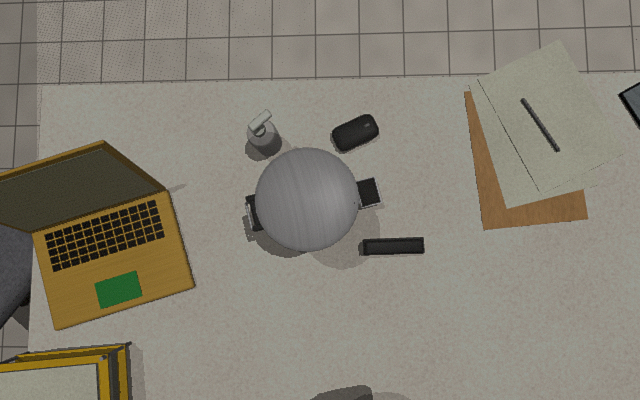

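The top view shows the lid centred near (306,199), the pedal at about (369,193), the mouse at (356,133), the stapler at (393,246) and the sanitiser at (263,140). Next I'll enlarge crops to get precise pixels.

```bash
cat > h.py <<'E'
import numpy as np, cv2
from scipy.spatial.transform import Rotation as R
from bench import viewer
def ray(n,uv):
    c=viewer.camera_model(n);K=c["K"]
    d=np.linalg.inv(K)@[uv[0],uv[1],1]; d=d*[1,-1,-1]
    return c["xyz"],R.from_euler("xyz",c["attitude"]).apply(d)
def atz(n,uv,z):
    o,d=ray(n,uv); return o+d*(z-o[2])/d[2]
def proj(n,p):
    c=viewer.camera_model(n)
    q=R.from_euler("xyz",c["attitude"]).inv().apply(np.atleast_2d(p)-c["xyz"])*[1,-1,-1]
    q=q@c["K"].T; return q[:,:2]/q[:,2:]
E
python3 - <<'E'
import cv2,numpy as np
from h import *
a=cv2.imread("pics/top0.png")[160:270,340:440]; b=cv2.imread("pics/side0.png")[190:320,285:425]
cv2.imwrite("pics/c0.png",np.hstack([cv2.resize(a,(400,440),interpolation=2),cv2.resize(b,(400,371),interpolation=2)[:371] if 0 else cv2.copyMakeBorder(cv2.resize(b,(400,371),interpolation=2),0,69,0,0,0)]))
p=atz("top",(369,193),.04);l=atz("top",(306,199),.245);print("pedal",p,"lid",l,np.linalg.norm((p-l)[:2]))
for n,uv,z in(("top",(356,133),.02),("top",(393,246),.04),("side",(350,242),.04),("side",(393,221),.02),("side",(315,285),.03),("top",(263,130),.1)):print(n,uv,atz(n,uv,z).round(4))
E
```

```text
pedal [0.62524882 0.01498029 0.04      ] lid [0.59763708 0.13625796 0.245     ] 0.12438119270520862
top (356, 133) [0.7636 0.0404 0.02  ]
top (393, 246) [ 0.5104 -0.0345  0.04  ]
side (350, 242) [0.624  0.0132 0.04  ]
side (393, 221) [0.7641 0.0369 0.02  ]
side (315, 285) [ 0.4996 -0.0493  0.03  ]
top (263, 130) [0.7535 0.237  0.1   ]
```

View pics/c0.png

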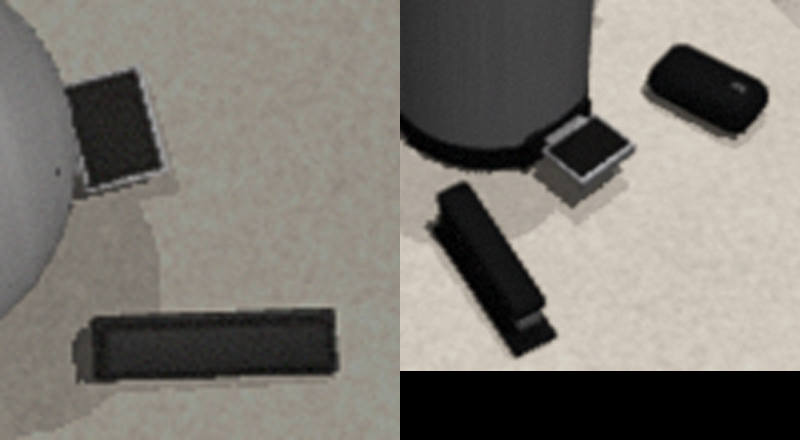

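Run:
```python
from h import *
for n,a,b in(("top",(374.3,177.5),(381.3,202)),("side",(366.9,241.5),(349.7,253.7))):
    A,B=atz(n,a,.039),atz(n,b,.039);m=(A+B)/2;e=(A-B)[:2];w=np.linalg.norm(e);e/=w
    out=np.array([e[1],-e[0]]); 
    print(n,A,B,w,"out",out,np.degrees(np.arctan2(out[1],out[0])),"pad",m[:2]-.021*out,"axis",m[:2]-.146*out)
```

```text
top [0.65926338 0.00280594 0.039     ] [ 0.60542286 -0.01139604  0.039     ] 0.05568211393384173 out [ 0.25505465 -0.96692664] -75.22317649268948 pad [0.62698698 0.01601041] axis [0.59510514 0.13687624]
side [ 0.66000985 -0.00334656  0.039     ] [ 0.60585811 -0.0160041   0.039     ] 0.05561137486699592 out [ 0.227607   -0.97375308] -76.84377325122992 pad [0.62815423 0.01077348] axis [0.59970336 0.13249262]
```

```bash
cat >> h.py <<'E'
from bench import status
ang=np.radians(-76.3); out=np.array([np.cos(ang),np.sin(ang),0]); axis=np.array([.5972,.1352,0])
Z=np.array([0,0,1.]); t=np.array([-out[1],out[0],0]); zt=-.5*out-np.sqrt(.75)*Z
RT=np.c_[np.cross(t,zt),t,zt]
def rel(p,Rg=RT):
    o=status.get_obs(); R0=R.from_euler("xyz",o["ee_rot"])
    print("shift mm",(R0.inv().apply(p-o["tool_pos"])*1e3).round(1),"turn deg",np.degrees((R0.inv()*R.from_matrix(Rg)).as_rotvec()).round(1))
def where():
    o=status.get_obs(); d=o["tool_pos"]-axis
    print("t",round(o["time"],2),"rad",round(d@out*1e3,1),"tang",round(d@t*1e3,1),"z",round(d[2]*1e3,1),"F",o["wrist_force"].round(2),"w",o["width"],"q",o["joint_positions"].round(2))
E
python3 - <<'E'
from h import *
where(); rel(axis+.20*out+.17*Z); print(R.from_matrix(RT).as_euler("xyz"))
print("RT rows",RT.round(3))
E
```

```text
t 0.1 rad 539.1 tang -593.7 z 204.4 F [-0.07  0.52 -0.1 ] w 0.09430431594599617 q [-1.4   0.09  1.37  0.    1.68 -0.1 ]
shift mm [ 604.7 -318.9   35.2] turn deg [ 22.9  23.7 -85.9]
[ 3.14159265 -0.52359878  1.80990643]
RT rows [[-0.205  0.972 -0.118]
 [ 0.841  0.237  0.486]
 [ 0.5    0.    -0.866]]
```

Request:
move_arm:
  targets:
    - [[300,-160,0],[11.5,12,-43],-1]
    - [[300,-160,0],[11.5,12,-43],-1]
    - [[300,-160,0],[11.5,12,-43],-1]
    - [[300,-160,0],[11.5,12,-43],-1]
    - [[300,-160,0],[11.5,12,-43],-1]
    - [[300,-160,0],[11.5,12,-43],-1]
    - [[605,-319,35],[22.9,23.7,-85.9],-1]
    - [[605,-319,35],[22.9,23.7,-85.9],-1]
    - [[605,-319,35],[22.9,23.7,-85.9],-1]
    - [[605,-319,35],[22.9,23.7,-85.9],-1]
    - [[605,-319,35],[22.9,23.7,-85.9],-1]
    - [[605,-319,35],[22.9,23.7,-85.9],-1]
    - [[605,-319,35],[22.9,23.7,-85.9],-1]
    - [[605,-319,35],[22.9,23.7,-85.9],-1]

```text
time: 1.85
tool_pos: [0.6443, -0.0599, 0.17]
ee_rot: [-3.14, -0.521, 1.809]
wrist_force: [-0.8, -0.5, 0.4]
width: 0.0
```

Run:
```python
from h import *
where(); rel(axis+.121*out+.065*Z)
```

```text
t 1.85 rad 200.7 tang -0.4 z 170.0 F [-0.8  -0.52  0.4 ] w 2.365568863078822e-05 q [-0.4   0.5   1.01  0.44  1.93 -0.55]
shift mm [ 16.9   0.5 130.8] turn deg [-0.1  0.1 -0. ]
```

Request:
move_arm:
  targets:
    - [[4,0,30],[0,0,0],-1]
    - [[8,0,60],[0,0,0],-1]
    - [[12,0,90],[0,0,0],-1]
    - [[15,0,115],[0,0,0],-1]
    - [[17,0,131],[0,0,0],-1]
    - [[17,0,131],[0,0,0],-1]
    - [[17,0,131],[0,0,0],-1]

```text
time: 2.72
tool_pos: [0.6266, 0.0172, 0.0665]
ee_rot: [3.139, -0.52, 1.81]
wrist_force: [0.6, -0.5, 0.5]
width: 0.0003
```

Run:
```python
from h import *
where(); rel(axis+.121*out+.044*Z)
for n in("side","top"):
    u=proj(n,[axis+.125*out+.04*Z])[0]; print(n,u)
a=viewer.snapshot("side")[:,:,::-1][150:290,270:430]; b=viewer.snapshot("top")[:,:,::-1][120:260,320:480]
cv2.imwrite("pics/c1.png",np.hstack([cv2.resize(x,(400,350),interpolation=2) for x in(a,b)]))
```

```text
t 2.73 rad 121.6 tang 0.6 z 66.5 F [ 0.56 -0.46  0.47] w 0.0003325499999417043 q [-0.31  0.48  1.26  0.44  1.68 -0.56]
shift mm [-10.6  -0.7  19.8] turn deg [0.1 0.2 0. ]
side [350.90020349 241.40336043]
top [369.55255752 192.28332127]
```

View pics/c1.png

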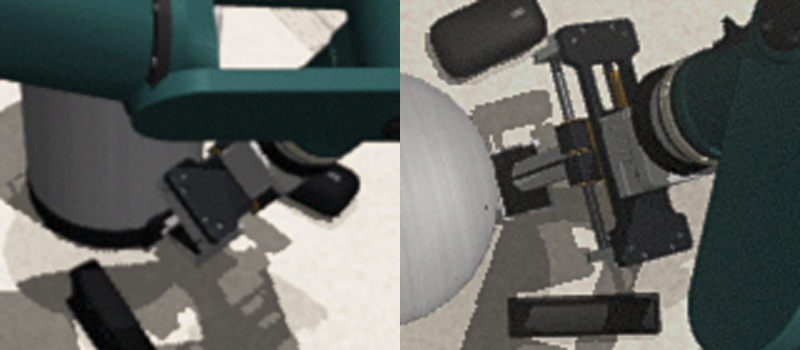

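The hand is centred over the pedal and leaning outward, clear of the mouse and stapler. I'll descend gently until it makes contact.

Request:
move_arm:
  targets:
    - [[-3,0,5.2],[0,0,0],-1]
    - [[-6,0,10.4],[0,0,0],-1]
    - [[-8,0,13.9],[0,0,0],-1]
    - [[-9,0,15.6],[0,0,0],-1]
    - [[-10,0,17.3],[0,0,0],-1]
    - [[-10.5,0,18.2],[0,0,0],-1]
    - [[-10.5,0,18.2],[0,0,0],-1]

```text
time: 3.7
tool_pos: [0.6261, 0.0182, 0.0447]
ee_rot: [3.141, -0.521, 1.81]
wrist_force: [0.4, 0.8, 0.8]
width: 0.0004
```

Run:
```python
from h import *
where()
```

```text
t 3.7 rad 120.5 tang 0.3 z 44.7 F [0.43 0.83 0.81] w 0.00036824426180232113 q [-0.31  0.49  1.28  0.44  1.65 -0.57]
```

Request:
move_arm:
  targets:
    - [[-0.5,0,0.9],[0,0,0],-1]
    - [[-1,0,1.7],[0,0,0],-1]
    - [[-1,0,1.7],[0,0,0],-1]
    - [[-1,0,1.7],[0,0,0],-1]

```text
time: 4.2
tool_pos: [0.6261, 0.0182, 0.044]
ee_rot: [3.14, -0.522, 1.811]
wrist_force: [-1.4, -0.6, 6.5]
width: 0.0004
```

Request:
move_arm:
  targets:
    - [[-0.5,0,0.9],[0,0,0],-1]
    - [[-1,0,1.7],[0,0,0],-1]
    - [[-1,0,1.7],[0,0,0],-1]
    - [[-1,0,1.7],[0,0,0],-1]

```text
time: 4.7
tool_pos: [0.6262, 0.0182, 0.043]
ee_rot: [3.139, -0.522, 1.812]
wrist_force: [-3.0, -1.7, 8.9]
width: 0.0004
```

Request:
move_arm:
  targets:
    - [[-0.9,0,1.2],[0,0,0],-1]
    - [[-1.8,0,2.5],[0,0,0],-1]
    - [[-2.6,0,3.7],[0,0,0],-1]
    - [[-3.5,0,5],[0,0,0],-1]
    - [[-4.4,0,6.2],[0,0,0],-1]
    - [[-5.3,0,7.4],[0,0,0],-1]
    - [[-6.1,0,8.7],[0,0,0],-1]
    - [[-7,0,9.9],[0,0,0],-1]
    - [[-7,0,9.9],[0,0,0],-1]

```text
time: 5.82
tool_pos: [0.6264, 0.017, 0.0297]
ee_rot: [3.14, -0.521, 1.811]
wrist_force: [-0.6, -1.1, 5.0]
width: 0.0004
```

Run:
```python
from h import *
where()
cv2.imwrite("pics/s2.png",viewer.snapshot("top")[:,:,::-1][80:300,200:500])
```

```text
t 5.83 rad 121.7 tang 0.4 z 29.7 F [-0.61 -1.11  4.96] w 0.0003749161578940153 q [-0.31  0.51  1.29  0.44  1.63 -0.59]
```

View pics/s2.png

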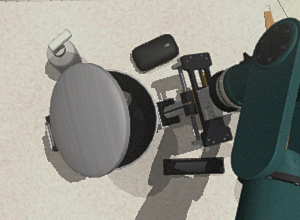

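The lid is opening and the bin hasn't moved. I'll carry on to the stop.

Request:
move_arm:
  targets:
    - [[-0.7,0,1.2],[0,0,0],-1]
    - [[-1.4,0,2.4],[0,0,0],-1]
    - [[-2.1,0,3.6],[0,0,0],-1]
    - [[-2.7,0,4.7],[0,0,0],-1]
    - [[-3.2,0,5.5],[0,0,0],-1]
    - [[-3.5,0,6.1],[0,0,0],-1]
    - [[-3.5,0,6.1],[0,0,0],-1]

```text
time: 6.75
tool_pos: [0.6263, 0.017, 0.0211]
ee_rot: [3.141, -0.521, 1.81]
wrist_force: [0.2, 0.1, 2.8]
width: 0.0008
```

Request:
move_arm:
  targets:
    - [[-0.4,0,0.7],[0,0,0],-1]
    - [[-0.7,0,1.2],[0,0,0],-1]
    - [[-0.7,0,1.2],[0,0,0],-1]

```text
time: 7.12
tool_pos: [0.6264, 0.0171, 0.0208]
ee_rot: [3.141, -0.521, 1.811]
wrist_force: [-2.0, -1.1, 5.7]
width: 0.0003
```

Request:
move_arm:
  targets:
    - [[-0.4,0,0.7],[0,0,0],-1]
    - [[-0.4,0,0.7],[0,0,0],-1]
    - [[-0.4,0,0.7],[0,0,0],-1]

```text
time: 7.5
tool_pos: [0.6264, 0.0171, 0.0207]
ee_rot: [3.14, -0.522, 1.811]
wrist_force: [-1.6, -1.2, 8.7]
width: 0.0004
```

Run:
```python
from h import *
where()
cv2.imwrite("pics/s3.png",np.hstack([viewer.snapshot(n)[:,:,::-1][0:300,200:500] for n in("top","side")]))
```

```text
t 7.5 rad 121.7 tang 0.4 z 20.7 F [-1.64 -1.24  8.67] w 0.0003605619585360679 q [-0.31  0.52  1.3   0.44  1.61 -0.59]
```

View pics/s3.png

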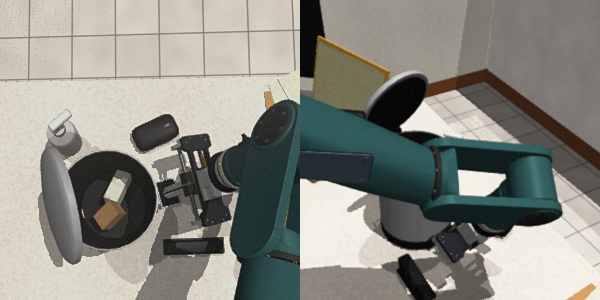

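The lid is at its stop: in the top view it stands upright at (60,205) and the bin is open. The pad stopped moving while the force rose to 9 N. I'll hold it there for the 3 seconds.

Request:
move_arm:
  targets:
    - [[0,0,0],[0,0,0],-1]
    - [[0,0,0],[0,0,0],-1]
    - [[0,0,0],[0,0,0],-1]
    - [[0,0,0],[0,0,0],-1]
    - [[0,0,0],[0,0,0],-1]
    - [[0,0,0],[0,0,0],-1]
    - [[0,0,0],[0,0,0],-1]
    - [[0,0,0],[0,0,0],-1]
    - [[0,0,0],[0,0,0],-1]
    - [[0,0,0],[0,0,0],-1]
    - [[0,0,0],[0,0,0],-1]
    - [[0,0,0],[0,0,0],-1]
    - [[0,0,0],[0,0,0],-1]
    - [[0,0,0],[0,0,0],-1]
    - [[0,0,0],[0,0,0],-1]
    - [[0,0,0],[0,0,0],-1]
    - [[0,0,0],[0,0,0],-1]
    - [[0,0,0],[0,0,0],-1]
    - [[0,0,0],[0,0,0],-1]

```text
time: 9.98
tool_pos: [0.6264, 0.0171, 0.0207]
ee_rot: [3.14, -0.522, 1.811]
wrist_force: [-2.5, -1.0, 7.8]
width: 0.0003
```

Request:
move_arm:
  targets:
    - [[0.3,0,-0.5],[0,0,0],-1]
    - [[0.6,0,-1.0],[0,0,0],-1]
    - [[0.9,0,-1.6],[0,0,0],-1]
    - [[1.2,0,-2.1],[0,0,0],-1]
    - [[1.5,0,-2.6],[0,0,0],-1]
    - [[1.8,0,-3.1],[0,0,0],-1]
    - [[2.1,0,-3.6],[0,0,0],-1]
    - [[2.4,0,-4.2],[0,0,0],-1]
    - [[2.7,0,-4.7],[0,0,0],-1]
    - [[3.0,0,-5.2],[0,0,0],-1]
    - [[3.3,0,-5.7],[0,0,0],-1]
    - [[3.6,0,-6.2],[0,0,0],-1]
    - [[3.9,0,-6.8],[0,0,0],-1]
    - [[4.2,0,-7.3],[0,0,0],-1]
    - [[4.5,0,-7.8],[0,0,0],-1]
    - [[4.8,0,-8.3],[0,0,0],-1]
    - [[5.1,0,-8.8],[0,0,0],-1]
    - [[5.4,0,-9.4],[0,0,0],-1]
    - [[5.7,0,-9.9],[0,0,0],-1]
    - [[6.0,0,-10.4],[0,0,0],-1]

```text
time: 12.48
tool_pos: [0.6263, 0.0171, 0.0318]
ee_rot: [3.141, -0.521, 1.81]
wrist_force: [-0.8, -0.8, 6.5]
width: 0.0004
```

Run:
```python
from h import *
where()
```

```text
t 12.47 rad 121.6 tang 0.3 z 31.8 F [-0.83 -0.83  6.48] w 0.00044956269414745065 q [-0.31  0.51  1.29  0.44  1.63 -0.58]
```

Request:
move_arm:
  targets:
    - [[0.35,0,-0.5],[0,0,0],-1]
    - [[0.7,0,-1.0],[0,0,0],-1]
    - [[1.05,0,-1.5],[0,0,0],-1]
    - [[1.4,0,-2.0],[0,0,0],-1]
    - [[1.75,0,-2.5],[0,0,0],-1]
    - [[2.1,0,-3.0],[0,0,0],-1]
    - [[2.45,0,-3.4],[0,0,0],-1]
    - [[2.8,0,-3.9],[0,0,0],-1]
    - [[3.15,0,-4.4],[0,0,0],-1]
    - [[3.5,0,-4.9],[0,0,0],-1]
    - [[3.85,0,-5.4],[0,0,0],-1]
    - [[4.2,0,-5.9],[0,0,0],-1]
    - [[4.55,0,-6.4],[0,0,0],-1]
    - [[4.9,0,-6.9],[0,0,0],-1]
    - [[5.25,0,-7.4],[0,0,0],-1]
    - [[5.6,0,-7.9],[0,0,0],-1]
    - [[5.9,0,-8.3],[0,0,0],-1]
    - [[6.2,0,-8.7],[0,0,0],-1]
    - [[6.5,0,-9.1],[0,0,0],-1]
    - [[6.7,0,-9.5],[0,0,0],-1]

```text
time: 14.98
tool_pos: [0.6261, 0.0182, 0.0439]
ee_rot: [3.14, -0.522, 1.811]
wrist_force: [-1.7, -0.5, 7.6]
width: 0.0004
```

Request:
move_arm:
  targets:
    - [[0.2,0,-0.35],[0,0,0],-1]
    - [[0.4,0,-0.7],[0,0,0],-1]
    - [[0.6,0,-1.0],[0,0,0],-1]
    - [[0.8,0,-1.4],[0,0,0],-1]
    - [[1.0,0,-1.7],[0,0,0],-1]
    - [[1.2,0,-2.1],[0,0,0],-1]
    - [[1.4,0,-2.4],[0,0,0],-1]
    - [[1.6,0,-2.8],[0,0,0],-1]
    - [[1.8,0,-3.1],[0,0,0],-1]
    - [[2.0,0,-3.5],[0,0,0],-1]

```text
time: 16.23
tool_pos: [0.6258, 0.0181, 0.0464]
ee_rot: [-3.141, -0.521, 1.81]
wrist_force: [-0.2, -1.1, 0.4]
width: 0.0003
```

Run:
```python
from h import *
where()
```

```text
t 16.23 rad 120.6 tang 0.0 z 46.4 F [-0.23 -1.08  0.38] w 0.0002605241690981919 q [-0.31  0.49  1.28  0.44  1.65 -0.57]
```

The fingers are clear of the pedal. I'll retreat along the tool axis, which leads outward and up.

Request:
move_arm:
  targets:
    - [[0,0,-5],[0,0,0],-1]
    - [[0,0,-20],[0,0,0],-1]
    - [[0,0,-45],[0,0,0],-1]
    - [[0,0,-75],[0,0,0],-1]
    - [[0,0,-105],[0,0,0],-1]
    - [[0,0,-130],[0,0,0],-1]
    - [[0,0,-150],[0,0,0],-1]
    - [[0,0,-150],[0,0,0],-1]
    - [[0,0,-150],[0,0,0],-1]
    - [[0,0,-150],[0,0,0],-1]

```text
time: 17.48
tool_pos: [0.6431, -0.054, 0.1757]
ee_rot: [-3.14, -0.522, 1.809]
wrist_force: [-0.2, 0.3, -0.2]
width: 0.0006
```

Run:
```python
from h import *
where()
a=cv2.imread("pics/top0.png"); b=viewer.snapshot("top")[:,:,::-1]
cv2.imwrite("pics/f.png",np.vstack([cv2.resize(x[100:270,230:440],(630,510)[:2] if 0 else (370,300),interpolation=2) for x in(a,b)]))
```

```text
t 17.48 rad 194.7 tang -0.2 z 175.7 F [-0.2   0.31 -0.21] w 0.0005785784095543574 q [-0.39  0.49  1.01  0.44  1.93 -0.54]
```

View pics/f.png

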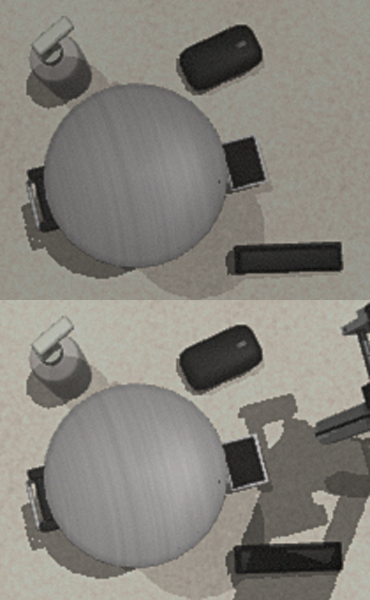

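Run:
```python
from h import *
a=cv2.imread("pics/top0.png"); b=viewer.snapshot("top")[:,:,::-1]
f=lambda x:cv2.resize(cv2.normalize(x[165:220,335:395],None,0,255,32),(400,366),interpolation=0)
cv2.imwrite("pics/g.png",np.hstack([f(a),f(b)]))
```

```text
(no output)
```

View pics/g.png

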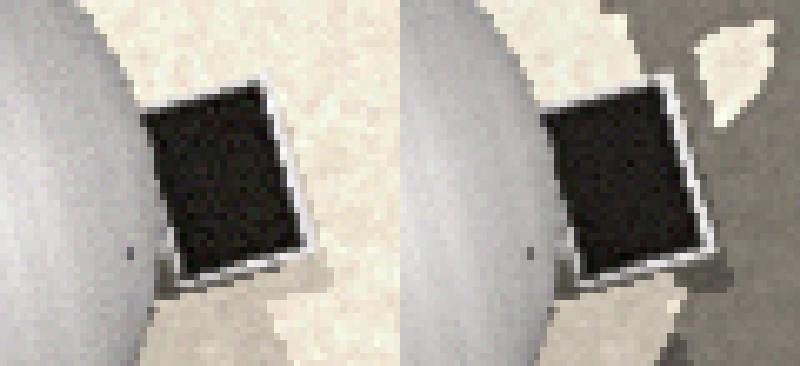

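The before and after crops match pixel for pixel: the pedal is up, the lid is shut and the bin hasn't moved. I'll hand the job in.

```bash
python3 -c "
from bench import order; print(order.close_job())"
```

```text
the job is handed in; nothing more can be done
None
```

I opened the bin by its pedal and held the lid fully open for about 3 s. I then let the pedal up at about 5 mm/s until the lid was shut, and handed the job in at about 17.5 s of the 51 s allowed.

- **Opening:** the pad went down about 23 mm and then stopped moving while the force rose to about 9 N. The top picture showed the lid standing open. The highest wrist force I read was about 10 N, well under the 25 N that could tip the bin.
- **Closing:** the fingers stayed in contact until the pedal was back at its rest height, with about 8 N still on it. The force then fell to zero as the hand moved clear.
- **Last checks:** before and after pictures from the top camera match for the lid and pedal. The bin, sanitiser, mouse and stapler are where they were, and the robot is touching nothing.

No check failed. The two cameras placed the pedal's outer edge about 5 mm apart and measured it as 56 mm wide instead of 62 mm. I used an average position, and contact came at the predicted height. I judged the lid's opening and closing from the pad position, the forces and the pictures; I could not read the joint angles themselves.

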